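# Part-fit the filler cap on the toy washing machine

### The arm

A 6-joint arm with a two-finger parallel gripper is mounted at the origin on the work surface. World frame = base frame: x ahead of the robot, y to its left, z up, the work surface at z = 0. Lengths are in m, angles in rad, forces in N, time in s.
With the tool pointing down it reaches from about 0.3 to 0.875 m from the base axis. Payload 6.4 kg.
Tool frame: the origin (TCP) lies midway between the tips of the shut fingers; the grasp point (between the pads) lies 19 mm behind it (ctrl.tcp_to_grasp is the distance from the TCP to the grasp point, in m); z points along the fingers, y is the direction in which the jaws open and shut (so a half turn about z gives the same grasp; the last joint's range is limited). The gripper opens to 85 mm and grips with 20 to 120 N. Pads are 22 mm wide; open, the fingers measure 114 mm over their backs; the gripper's body (76 mm by 85 mm) begins 54 mm behind the grasp point. The pads swing forward as they close: fully open they stand 13 mm farther back than shut.
Start: joints at [-1.536, 0.181, 1.607, -0, 1.354, -0.206], TCP at [0.137, -0.558, 0.231] pointing down, gripper open.
Joint ranges: [-2.99, 2.99], [-0.89, 2.07], [0.3, 2.58], [-1.14, 4.28], [0, 2.63], [-3.12, 3.12]. Speed limits (rad/s): [2.57, 2.57, 3.01, 3.14, 3.14, 3.14].

### API

Orientations are given as a unit quaternion [w, x, y, z].
In Python, from bench import monitor, imaging, order, spotter, ctrl gives the robot as it stands.
- The arm moves only by the shell command python3 -m pendant 'ROWS'. ROWS is JSON, a list that holds one entry, the list of rows, each a list of 5 numbers: the shift along the world's x, y, z in mm, then the turn about the world's z in degrees, then the finger opening in mm, from 0 to 85.4. A call has 1 to 8 rows; each row shifts and turns the commanded pose from where the row before left it; what a row does not reach is not made up. A row lasts 1/8 s, in which the tool goes at most 62.5 mm and 10.7 degrees, less where a joint would pass 70% of its speed; a pose out of reach is approached as far as the arm can. A call with a gripper value outside its range is refused whole. The fingers move at their own pace and stop on an object; the grip force is fixed at half the most. Time passes only in rows, so rows that do not move let the fingers close. It gives the time, the measured TCP pose, the force and the opening at its end, in the units of the state.
- monitor.get_obs(): the state, without advancing time (a new reading comes with each control period).
- imaging.camera(name): name is "side" or "top" or "wrist"; returns a dict with "img" (384x512x3 uint8, red, green, blue), "vfov" (degrees; the focal length in pixels is half the picture's height over the tangent of half this angle, whatever the lens; pixels are square), "cx", "cy" (the principal point, pixels), "distortion" ([k1, k2, p1, p2, k3] as OpenCV has them; the pictures are not rectified), "origin" and "orientation" of the camera in the world. Camera axes: x right, y down, z forward; pixel columns grow to the right and rows downward; lengths in m; the calibration is good to about 2 mm. A picture is of the moment at which its call begins. There is no depth.
- order.hand_in(): hands the job in, once; it reports no verdict.
Trained networks look in the newest picture that a camera, given by its name, has taken for a name from the list of things; names that differ only in an ending like _2 or _b are one class to them, and where a whole thing is asked for, a point or a joint stands for the part that bears it (a point fixed in the world has none). Each returns a list of dicts, best first, with "confidence" (0 to 1); they miss things now and then, are a little off and sometimes report something else, mostly with a low value. They report only what shows in the picture. A call takes as long as a camera call. They do not tell look-alikes from the thing itself.
- spotter.recognise(camera, thing): "at" ([x, y, z] in m, in the coordinates of the camera as it stood for that picture, good to about 4 mm: the middle of the surface that is visible of it).
- spotter.tip_of(camera, thing): "at" ([x, y, z] in m, in the coordinates of the camera as it stood for that picture, good to about 4 mm: a listed point, or the origin of a listed thing).
The state is a dict: "time_s": time; "q": joint angles; "dq": joint speeds; "joint_efforts": joint torques, N m; "eef_pos": TCP position; "eef_rot": TCP orientation; "wrist_force": force on the tool from outside, world axes, zero at the start; "torque": the same for the moment, N m; "opening": opening from 0.0 (shut) to 1.0 (fully open).
Only numpy, scipy, OpenCV 4.12 (cv2) and the standard library are available. Lean on these libraries where they do the work, as an engineer would, in place of code of your own. Each camera call takes 0.05 s, during which the arm holds its last target. There are 200 camera calls.

### The job

Take the small steel mute pin out of its wooden rest and push it fully home in the small hole in the top of the toy washing machine, and let go of it, so that the toy stays silent. Then put the filler cap into the round bayonet socket on the machine's top, handle in line with the two straight ribs, fully down, and turn it clockwise (seen from above) half-way to its lock, about 45 degrees, stopping before it clicks. Finish while still gripping the cap, down in its socket and held at that half-way turn, and leave the basket, the iron and the plant pot where they are.

Things in the scene. Friction and masses are not known exactly. Their poses are not given: they have to be found in the camera images.
- machine: Cream toy washing machine, fixed to the table, 180 (x) x 200 (y) x 145 (z) mm, flat top; its round door is on its +x face, away from the robot. Origin: centre of the underside; z up; turned about z by its yaw.
- socket (a point): Centre of the round bayonet socket on the machine's top, at top level (= socket floor); axes as the machine's. Collar 78 mm outer diameter, 17 mm high; mouth 56 mm diameter with two entry notches 17 mm wide, out to 34 mm radius, on its +x and -x sides, each marked by a straight rib outside the collar. Between them 7 mm thick lips at 10 to 17 mm height; the cap's lugs turn beneath them.
- pin_hole (a point): Centre of the mouth of the small round hole in the machine's flat top, 95 mm from the socket on its -y side; 9 mm in diameter, 35 mm deep, vertical; axes as the machine's.
- cap: White filler cap, loose, 70 g, on the table right way up. Origin: centre of underside, z up. Stub 52 mm diameter, 15 mm high, with two lugs at its foot along +x and -x (5 high, 8 wide, 65 mm over tips); flange 72 mm diameter at 15-20 mm height; bar handle along x, 56 long, 12 thick, top at 50 mm. Same after a half turn. Fully down: origin 2 mm above socket; when turned, 3 mm of lift play.
- pin: Steel mute pin, loose, 35 g, round, upright in the wooden rest (tip 12 mm above the table). Origin: centre of the lower tip, z up. Shank 6 mm diameter, 28 mm long, tapered foot; collar 22 mm diameter at 28-32 mm height; round grip 14 mm diameter at 32-60 mm. Fully home the collar rests on the machine's top, tip 28 mm below the hole's mouth.
- pin_rest: Beech block 60 x 60 x 40 mm, fixed to the table, with a 9 mm through hole in the middle of its top in which the pin stands. Origin: centre of the underside.
- click (a joint): Sprung click bump in the socket: 0 m free, grows to 0.004 m as a lug presses it (1.2 N per mm). From the notches the cap turns only clockwise seen from above (9 degrees the other way to a stop), freely to about 63 degrees, where it meets the bump; the lock is at about 93 degrees, handle towards the two round studs on the socket's +y and -y sides.
- basket: Blue laundry basket, loose, 110 x 184 x 70 mm (y over the handles); bystander. Origin: centre of the underside.
- iron: Small steel toy iron, loose, about 40 x 70 x 45 mm, standing on the wooden ironing board (board top 90 mm high); bystander. Origin: centre of the underside.
- pot: Pink ceramic plant pot, loose, 76 mm in diameter, 62 mm high with leaves to about 112 mm; bystander. Origin: centre of the underside.
Mind the look-alikes: they are no part of the job. Several things have the shape of the cap; the one meant has the colours described above.

How it is judged:
On the way, in this order (a step that is already met when the one before it is completed fails the run):
1. the pin is fully home in the machine's pin hole and let go (z of pin in the frame of pin_hole below -0.025 m and horizontal distance between pin and pin_hole below 0.004 m and angle between pin's own z axis and vertical below 0.1 rad and contact force between the fingers and pin below 0.1 N), for 0.2 s.
2. the cap is down in the socket, its handle in line with the ribs (z of cap in the frame of socket below 0.0065 m and horizontal distance between cap and socket below 0.005 m and angle between cap's own z axis and vertical below 0.08 rad and angle between the x axis of cap and the x axis of socket, either way round below 0.3 rad), for 0.05 s.
At the end, for the whole second after the job is handed in: The pin is in the hole within 3 mm of fully home and not touched by the fingers; the cap is level in the socket within 4.5 mm of fully down (lugs under the lips), turned 33 to 57 degrees from the ribs, unclicked and still, and the fingers are gripping it (over 2 N) (all of step 1 and z of cap in the frame of socket below 0.0065 m and horizontal distance between cap and socket below 0.005 m and angle between cap's own z axis and vertical below 0.08 rad and angle between the x axis of cap and the x axis of socket, either way round between 0.576 and 0.995 rad and contact force between the fingers and cap above 2 N and value of joint click below 0.001 m and angular speed of cap below 0.2 rad/s); the arm keeps its last pose, push and grip.
It fails at once if the cap was turned into its click (value of joint click above 0.0015 m or (z of cap in the frame of socket below 0.008 m and horizontal distance between cap and socket below 0.005 m and angle between cap's own z axis and vertical below 0.08 rad and angle between the x axis of cap and the x axis of socket, either way round above 1.17 rad)).
It fails at once if the basket was moved by over 30 mm (distance of basket from where it was at the start of the episode above 0.03 m).
It fails at once if the iron was moved by over 30 mm (distance of iron from where it was at the start of the episode above 0.03 m).
It fails at once if the pot was moved by over 30 mm (distance of pot from where it was at the start of the episode above 0.03 m).
It also fails if it takes over 58 s, if anything falls off the work surface, if the arm or the gripper's body presses on something with over 40 N, if the wrist force passes 120 N, or if a joint passes its speed limit or range.

## Working session

There is one attempt and no reset: what is moved stays moved. The work goes in short steps, Python scripts to look and compute and a shell command to move; the robot and the scene stay as the last step left them, time stands still between calls to the robot, and variables do not carry over. Pictures are saved under pics/ and viewed, about 8 in all and at most 12, crops included, and the job is handed in when it is done.

```bash
mkdir -p pics; cat > h.py <<'E'
import numpy as np, cv2
from scipy.spatial.transform import Rotation as R
from bench import monitor, imaging, order, spotter, ctrl
def rot(c): 
    w,x,y,z=c["orientation"]; return R.from_quat([x,y,z,w]).as_matrix()
def K(c):
    f=c["img"].shape[0]/2/np.tan(np.radians(c["vfov"])/2)
    return np.array([[f,0,c["cx"]],[0,f,c["cy"]],[0,0,1.]])
def proj(c,P):
    r=rot(c); rv=cv2.Rodrigues(r.T)[0]; t=-r.T@np.array(c["origin"])
    return cv2.projectPoints(np.array(P,float).reshape(-1,3),rv,t,K(c),np.array(c["distortion"],float))[0].reshape(-1,2)
def onz(c,px,z):
    u=cv2.undistortPoints(np.array(px,float).reshape(-1,1,2),K(c),np.array(c["distortion"],float)).reshape(-1,2)
    d=np.c_[u,np.ones(len(u))]@rot(c).T; o=np.array(c["origin"])
    return o+d*((z-o[2])/d[:,2])[:,None]
def find(cam,c,thing,kind="tip_of"):
    return [(np.round(rot(c)@np.array(d["at"])+c["origin"],4),round(d["confidence"],2)) for d in getattr(spotter,kind)(cam,thing)]
def save(c,name,box=None,s=1):
    im=c["img"]
    if box: im=im[box[1]:box[3],box[0]:box[2]]
    im=cv2.resize(im,None,fx=s,fy=s,interpolation=cv2.INTER_CUBIC)
    cv2.imwrite("pics/"+name,im[...,::-1])
E
python3 - <<'E'
from h import *
for n in ["top","side"]:
    c=imaging.camera(n); save(c,n+"0.png",s=1.5)
    print(n,c["vfov"],c["origin"],c["distortion"])
    for t in "machine socket pin_hole cap pin pin_rest basket iron pot".split():
        r=find(n,c,t); print(t,[(list(p),q,proj(c,p)[0].round().tolist()) for p,q in r][:5])
print(monitor.get_obs(),ctrl.tcp_to_grasp)
E
```

```text
top 53.74951833270249 [0.50183568 0.01750675 1.27987672] [-0.02356551  0.          0.          0.          0.        ]
machine [([np.float64(0.5335), np.float64(0.1826), np.float64(0.0017)], 0.77, [206.0, 213.0]), ([np.float64(0.7607), np.float64(-0.0668), np.float64(0.0056)], 0.61, [281.0, 148.0])]
socket [([np.float64(0.5247), np.float64(0.2113), np.float64(0.1495)], 0.88, [190.0, 215.0])]
pin_hole [([np.float64(0.5456), np.float64(0.1184), np.float64(0.1462)], 0.95, [221.0, 208.0])]
cap [([np.float64(0.4918), np.float64(-0.434), np.float64(0.0022)], 0.85, [389.0, 229.0]), ([np.float64(0.4999), np.float64(-0.2972), np.float64(-0.0005)], 0.55, [348.0, 226.0])]
pin [([np.float64(0.5022), np.float64(-0.1175), np.float64(0.0157)], 0.57, [295.0, 224.0])]
pin_rest [([np.float64(0.5059), np.float64(-0.1165), np.float64(0.0004)], 0.82, [295.0, 223.0])]
basket [([np.float64(0.5948), np.float64(0.4578), np.float64(0.002)], 0.62, [125.0, 193.0])]
iron [([np.float64(0.7266), np.float64(-0.2979), np.float64(0.0893)], 0.7, [355.0, 155.0]), ([np.float64(0.5053), np.float64(-0.2985), np.float64(-0
[... 1234 characters left out ...]
 0.23, [329.0, 198.0])]
{'time_s': 1.0, 'q': array([-1.53628535e+00,  1.80803314e-01,  1.60700969e+00,  1.24926065e-05,
        1.35380752e+00, -2.06286395e-01]), 'dq': array([ 0.00112368, -0.00049155, -0.0024463 , -0.00175524, -0.00021841,
       -0.00052257]), 'joint_efforts': array([-7.74001364e-05, -4.44853377e+01, -3.51684272e+01, -2.99557105e-04,
        7.25928749e-04, -1.01606275e-06]), 'eef_pos': array([ 0.13715303, -0.55841067,  0.2312819 ]), 'eef_rot': array([-1.33580757e-05,  9.92760991e-01,  1.20106680e-01,  7.27250121e-06]), 'wrist_force': array([0.05324817, 0.24700136, 0.10396426]), 'torque': array([-0.00478686,  0.00657224, -0.05969364]), 'opening': 1.0003664911001549} 0.0187
```

View pics/top0.png

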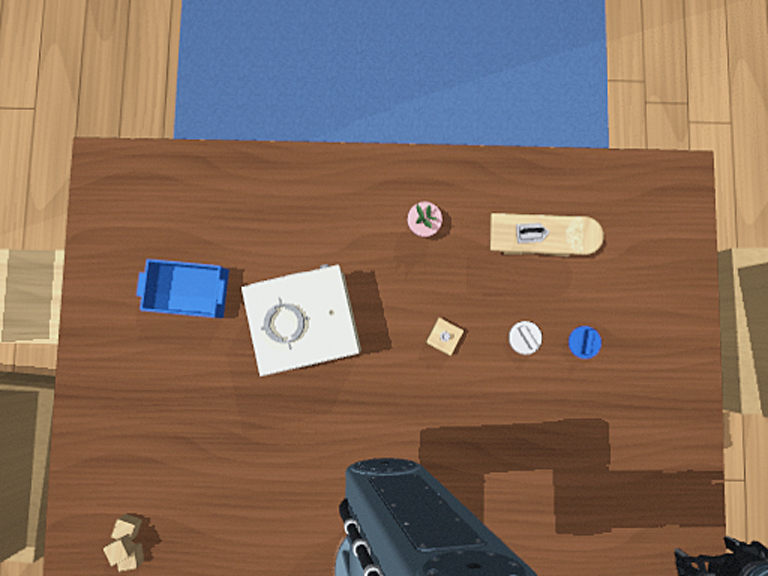

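View pics/side0.png

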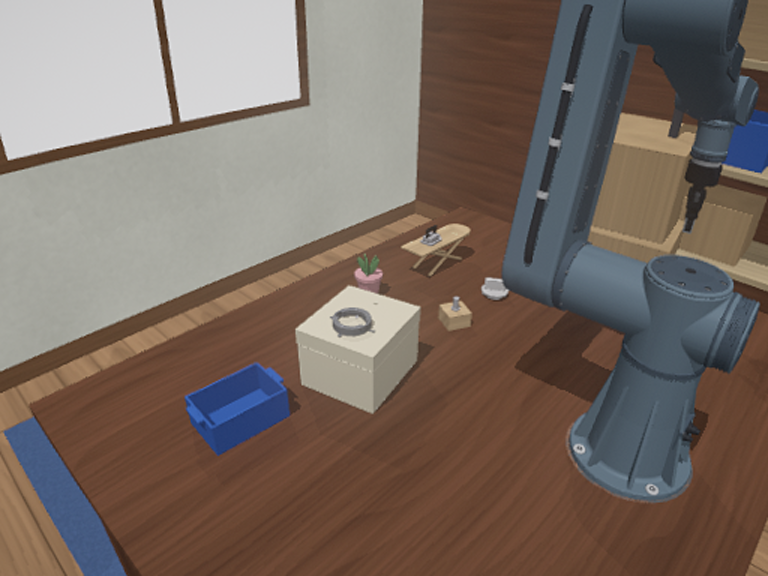

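The candidates for the cap are the white cap at top px (349,225), the blue look-alike at (390,228), and the pot at (283,146). The white one fits the description. The pin stands in its rest at (297,224), and the machine's hole is at (221,208). I'm moving above the pin so the wrist camera can measure it.

```bash
python3 -m pendant '[[[40,50,0,0,85],[40,50,0,0,85],[40,50,0,0,85],[40,50,0,0,85],[40,50,0,0,85],[40,50,0,0,85],[40,50,0,0,60],[36,50,0,0,60]]]'; python3 -m pendant '[[[30,40,20,0,60],[0,0,0,0,60],[0,0,0,0,60]]]'
python3 - <<'E'
from h import *
c=imaging.camera("wrist"); save(c,"w1.png",s=1.4); print(c["origin"],c["vfov"])
o=monitor.get_obs(); print(o["eef_pos"],o["eef_rot"],o["q"])
for t in "pin pin_rest cap".split(): print(t,[(list(p),q,proj(c,p)[0].round().tolist()) for p,q in find("wrist",c,t)])
c=imaging.camera("top"); save(c,"capcrop.png",(320,200,410,250),8)
E
```

```text
time_s: 2.0
eef_pos: [0.4477, -0.1651, 0.2317]
eef_rot: [0.0, 0.993, 0.12, 0.0]
wrist_force: [0.4, -1.5, 0.9]
opening: 0.7
time_s: 2.38
eef_pos: [0.4761, -0.1269, 0.251]
eef_rot: [0.0, 0.993, 0.12, -0.0]
wrist_force: [-0.3, 0.2, -0.5]
opening: 0.704
[ 0.55184693 -0.10814603  0.39296554] 60.235297231225104
[ 0.47573968 -0.12739307  0.25074337] [-7.67257289e-05  9.92797371e-01  1.19804519e-01 -5.01859384e-04] [-5.02861926e-01 -2.35107326e-02  1.78575180e+00 -4.69476911e-04
  1.38025632e+00  8.27837529e-01]
pin [([np.float64(0.5043), np.float64(-0.1164), np.float64(0.0088)], 0.53, [251.0, 125.0])]
pin_rest [([np.float64(0.505), np.float64(-0.1161), np.float64(-0.0016)], 0.81, [251.0, 123.0])]
cap [([np.float64(0.4993), np.float64(-0.433), np.float64(-0.0007)], 0.81, [492.0, 189.0]), ([np.float64(0.5052), np.float64(-0.2973), np.float64(-0.001)], 0.58, [394.0, 159.0])]
```

View pics/w1.png

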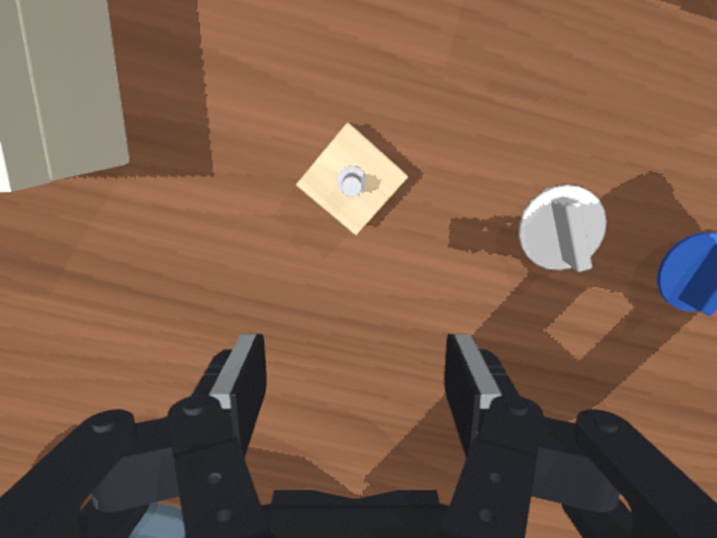

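View pics/capcrop.png

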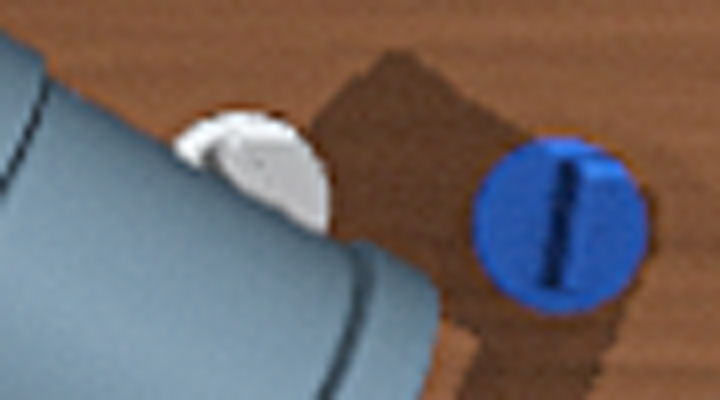

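The description is confirmed: the white cap is at wrist px (402,163), and blue is the decoy. The pin top is at about (250,134) in the wrist picture.

```bash
python3 - <<'E'
from h import *
c=imaging.camera("wrist")
print("pin top",onz(c,[[250.4,133.6]],.072), proj(c,[.5043,-.1170,.072]))
im=c["img"]; save(c,"w2.png",(220,90,290,170),5)
# rest outline -> centre of top face
hsv=cv2.cvtColor(im,cv2.COLOR_RGB2HSV)
roi=hsv[80:175,205:300]; m=((roi[...,2]>200)&(roi[...,1]>60)&(roi[...,1]<150)).astype(np.uint8)
n=cv2.findContours(m,0,2)[0]; k=max(n,key=cv2.contourArea); b=cv2.minAreaRect(k); print(b)
bx=cv2.boxPoints(b)+[205,80]; P=onz(c,bx,.04); print(P, P.mean(0))
E
```

```text
pin top [[ 0.50357352 -0.11768317  0.072     ]] [[249.88998585 132.703641  ]]
((44.6630859375, 47.31587600708008), (58.13322448730469, 57.64129638671875), 41.53177261352539)
[[ 0.49243837 -0.07458342  0.04      ]
 [ 0.54486574 -0.10383576  0.04      ]
 [ 0.51770481 -0.15761174  0.04      ]
 [ 0.46235054 -0.12947432  0.04      ]] [ 0.50433987 -0.11637631  0.04      ]
```

View pics/w2.png

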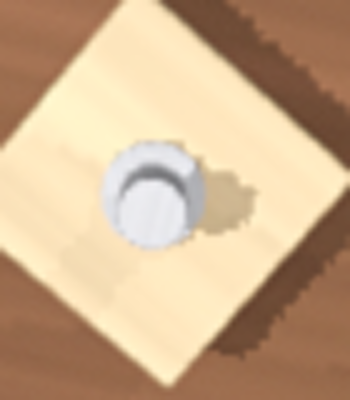

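```bash
python3 -m pendant '[[[28,10,-50,0,45],[0,0,-50,0,45],[0,0,-45,0,45],[0,0,-30,0,45],[0,0,-28,0,45],[0,0,0,0,45],[0,0,0,0,45]]]'; python3 -m pendant '[[[0,0,0,0,0],[0,0,0,0,0],[0,0,0,0,0],[0,0,0,0,0],[0,0,0,0,0]]]'
```

```text
time_s: 3.55
eef_pos: [0.505, -0.1174, 0.0493]
eef_rot: [0.0, 0.993, 0.12, 0.001]
wrist_force: [-0.1, 0.4, 0.4]
opening: 0.524
time_s: 4.18
eef_pos: [0.5053, -0.1172, 0.0497]
eef_rot: [0.001, 0.993, 0.12, 0.001]
wrist_force: [-2.7, 0.7, 6.4]
opening: 0.139
```

```bash
python3 -m pendant '[[[0,0,20,0,0],[0,0,40,0,0],[0,0,55,0,0],[0,0,55,0,0],[0,0,0,0,0]]]'; python3 -m pendant '[[[0,40,0,0,0],[0,40,0,0,0],[0,40,0,0,0],[0,30,0,0,0],[0,0,0,0,0],[0,0,0,0,0]]]'
python3 - <<'E'
from h import *
c=imaging.camera("wrist"); save(c,"w3.png",s=1.5)
o=monitor.get_obs(); print(o["eef_pos"],o["eef_rot"])
for t in "pin pin_hole socket".split(): print(t,[(list(p),q,proj(c,p)[0].round().tolist()) for p,q in find("wrist",c,t)])
c=imaging.camera("top");
for t in "pin pin_hole socket".split(): print(t,[(list(p),q,proj(c,p)[0].round().tolist()) for p,q in find("top",c,t)])
E
```

```text
time_s: 4.8
eef_pos: [0.5075, -0.1181, 0.2241]
eef_rot: [0.003, 0.993, 0.12, 0.005]
wrist_force: [-0.0, 0.4, -0.4]
opening: 0.139
time_s: 5.55
eef_pos: [0.5041, 0.0329, 0.2177]
eef_rot: [0.0, 0.993, 0.12, -0.0]
wrist_force: [0.3, -0.2, -0.0]
opening: 0.139
[0.50423621 0.0325614  0.21780281] [ 5.90674062e-05  9.92788968e-01  1.19874633e-01 -3.65796105e-04]
pin [([np.float64(0.5042), np.float64(0.0333), np.float64(0.1763)], 0.69, [253.0, 217.0])]
pin_hole [([np.float64(0.5471), np.float64(0.1189), np.float64(0.1433)], 0.57, [139.0, 107.0])]
socket []
pin []
pin_hole [([np.float64(0.5496), np.float64(0.1198), np.float64(0.1463)], 0.67, [221.0, 207.0])]
socket [([np.float64(0.5243), np.float64(0.2108), np.float64(0.1477)], 0.62, [190.0, 215.0])]
```

View pics/w3.png

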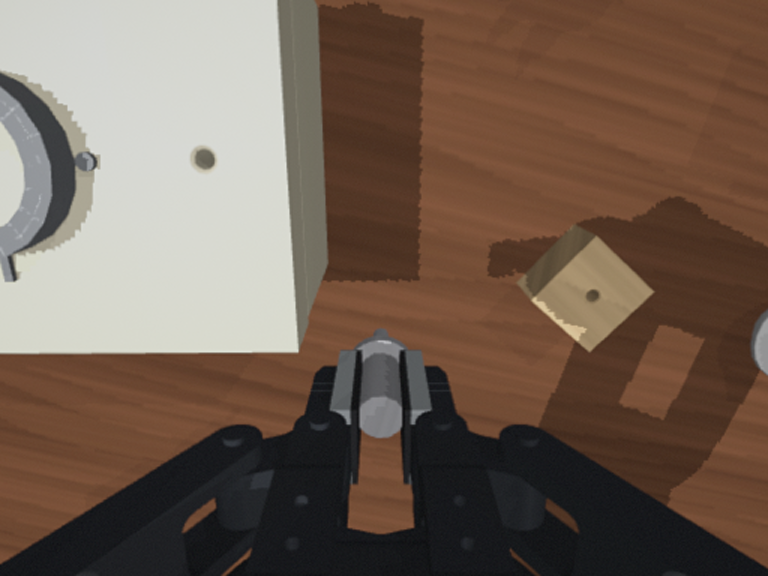

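The pin is held upright in the pads, with its tip at about px (253,221). The hole mouth is at about (135,106). I'm moving near the hole so I can measure tip against hole in one picture.

```bash
python3 -m pendant '[[[10,40,0,0,0],[10,40,0,0,0],[8,-4,-13,0,0],[0,0,0,0,0],[0,0,0,0,0]]]'
python3 - <<'E'
from h import *
c=imaging.camera("wrist"); save(c,"w4.png",(200,140,320,230),6)
o=monitor.get_obs(); print(o["eef_pos"],o["eef_rot"])
for t in "pin pin_hole socket".split(): print(t,[(list(p),q,proj(c,p)[0].round(1).tolist()) for p,q in find("wrist",c,t)])
p=o["eef_pos"]; print(proj(c,[[p[0],p[1],p[2]-.0377]]))
E
```

```text
time_s: 6.58
eef_pos: [0.5322, 0.1083, 0.2051]
eef_rot: [0.0, 0.993, 0.119, -0.0]
wrist_force: [0.2, 0.7, -1.1]
opening: 0.138
[0.53233207 0.10830928 0.20534501] [ 3.84275732e-05  9.92840969e-01  1.19443675e-01 -1.31422660e-04]
pin [([np.float64(0.5327), np.float64(0.1082), np.float64(0.1642)], 0.78, [254.0, 217.1])]
pin_hole [([np.float64(0.5445), np.float64(0.1224), np.float64(0.1464)], 0.58, [236.7, 184.5])]
socket [([np.float64(0.5232), np.float64(0.2185), np.float64(0.1449)], 0.66, [83.7, 180.5])]
[[253.6538822  219.91066849]]
```

View pics/w4.png

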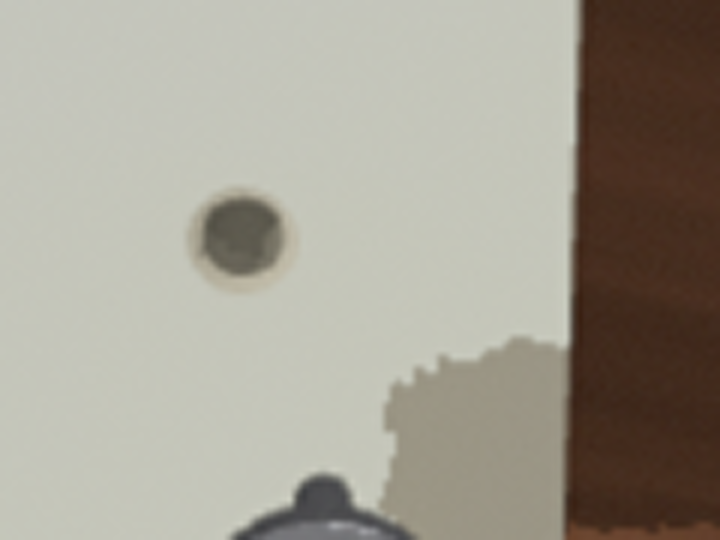

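```bash
python3 - <<'E'
from h import *
c=imaging.camera("wrist"); o=monitor.get_obs(); p=o["eef_pos"]
h=onz(c,[[240.3,180]],.145)[0]
for v in (220,221,222,223): print(v,h, onz(c,[[253.8,v]],p[2]-.0377)[0], p)
# socket centre: view collar
E
```

```text
220 [0.54777134 0.12113684 0.145     ] [0.53257163 0.10853759 0.16796185] [0.53250722 0.10875081 0.20566185]
221 [0.54777134 0.12113684 0.145     ] [0.53195035 0.1083849  0.16796185] [0.53250722 0.10875081 0.20566185]
222 [0.54777134 0.12113684 0.145     ] [0.53132781 0.10823189 0.16796185] [0.53250722 0.10875081 0.20566185]
223 [0.54777134 0.12113684 0.145     ] [0.53070399 0.10807857 0.16796185] [0.53250722 0.10875081 0.20566185]
```

```bash
python3 -m pendant '[[[16,12.7,0,0,0],[0,0,-17,0,0],[0,0,0,0,0],[0,0,0,0,0]]]'
python3 - <<'E'
from h import *
c=imaging.camera("wrist"); save(c,"w5.png",(215,180,295,240),9)
print(monitor.get_obs()["eef_pos"])
E
```

```text
time_s: 7.32
eef_pos: [0.5478, 0.1216, 0.1878]
eef_rot: [-0.0, 0.993, 0.12, -0.001]
wrist_force: [-0.2, -0.4, -1.2]
opening: 0.137
[0.54812646 0.12166469 0.18824669]
```

View pics/w5.png

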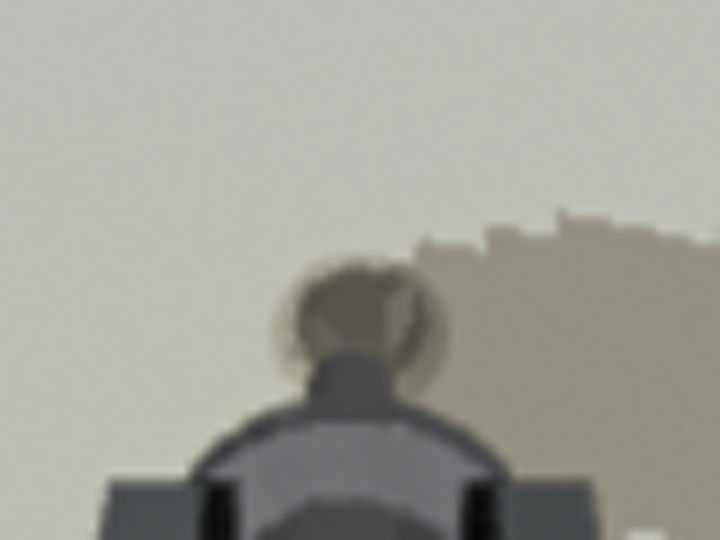

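```bash
python3 - <<'E'
from h import *
c=imaging.camera("wrist"); p=monitor.get_obs()["eef_pos"]
h=onz(c,[[255,217.2]],.145)[0]; print(h,p)
t=p-[0,0,.0377]; a=np.linspace(0,2*np.pi,60)
print(proj(c,[t,[h[0],h[1],t[2]]]))
for r,z in((.0025,0),(.003,0),(.002,0)):
    q=proj(c,np.c_[t[0]+r*np.cos(a),t[1]+r*np.sin(a),t[2]+0*a]); print(r,q.min(0),q.max(0))
E
```

```text
[0.54776347 0.12072618 0.145     ] [0.54835083 0.12165428 0.18849722]
[[253.74763365 219.81946266]
 [255.0392401  221.05962818]]
0.0025 [249.49657984 215.88767987] [257.99404872 223.72028472]
0.003 [248.64638106 215.09753179] [258.84353865 224.49670741]
0.002 [250.34678387 216.67656106] [257.14462651 222.94261781]
```

```bash
python3 -m pendant '[[[0.5,-0.7,0,0,0],[0,0,-4,0,0],[0,0,-4,0,0],[0,0,-3,0,0],[0,0,0,0,0]]]'
```

```text
time_s: 8.05
eef_pos: [0.5486, 0.1212, 0.1768]
eef_rot: [-0.0, 0.993, 0.12, -0.0]
wrist_force: [0.6, 0.5, -0.2]
opening: 0.139
```

```bash
python3 -m pendant '[[[0,0,-6,0,0],[0,0,-6,0,0],[0,0,-5,0,0],[0,0,-3,0,0],[0,0,0,0,0]]]'; python3 -m pendant '[[[0,0,-2,0,0],[0,0,0,0,0]]]'
```

```text
time_s: 8.68
eef_pos: [0.5488, 0.1212, 0.157]
eef_rot: [-0.0, 0.993, 0.12, -0.0]
wrist_force: [-0.1, -0.4, -0.4]
opening: 0.138
time_s: 8.93
eef_pos: [0.5489, 0.1212, 0.1553]
eef_rot: [0.0, 0.993, 0.12, -0.0]
wrist_force: [0.2, -0.0, -0.3]
opening: 0.136
```

```bash
python3 -m pendant '[[[0,0,-2,0,0],[0,0,0,0,0]]]';  python3 -m pendant '[[[0,0,-2,0,0],[0,0,0,0,0]]]'
```

```text
time_s: 9.18
eef_pos: [0.5493, 0.1212, 0.1547]
eef_rot: [0.0, 0.993, 0.12, 0.0]
wrist_force: [-3.8, 0.3, 8.3]
opening: 0.135
time_s: 9.43
eef_pos: [0.5494, 0.1212, 0.1546]
eef_rot: [0.0, 0.993, 0.12, 0.001]
wrist_force: [-8.6, -1.0, 20.9]
opening: 0.139
```

The pin met resistance at exactly the predicted home height, so I'm relieving the push, releasing it and rising.

```bash
python3 -m pendant '[[[0,0,2.5,0,0],[0,0,0,0,40],[0,0,0,0,40],[0,0,0,0,40],[0,0,20,0,40],[0,0,40,0,40],[0,0,40,0,40],[0,0,0,0,40]]]'
python3 - <<'E'
from h import *
c=imaging.camera("wrist"); save(c,"w6.png",s=1.5)
print(monitor.get_obs()["eef_pos"])
for t in "pin pin_hole socket".split(): print(t,[(list(p),q,proj(c,p)[0].round(1).tolist()) for p,q in find("wrist",c,t)])
E
```

```text
time_s: 10.42
eef_pos: [0.5511, 0.1213, 0.2576]
eef_rot: [0.0, 0.993, 0.12, 0.004]
wrist_force: [-0.1, 0.3, -0.6]
opening: 0.47
[0.54984855 0.12123954 0.25524053]
pin [([np.float64(0.5505), np.float64(0.1211), np.float64(0.1149)], 0.96, [253.4, 174.7])]
pin_hole [([np.float64(0.5465), np.float64(0.1207), np.float64(0.1437)], 0.57, [252.7, 188.7])]
socket [([np.float64(0.5239), np.float64(0.2159), np.float64(0.1462)], 0.83, [131.7, 188.7]), ([np.float64(0.532), np.float64(0.1866), np.float64(-0.0025)], 0.38, [198.2, 151.5])]
```

View pics/w6.png

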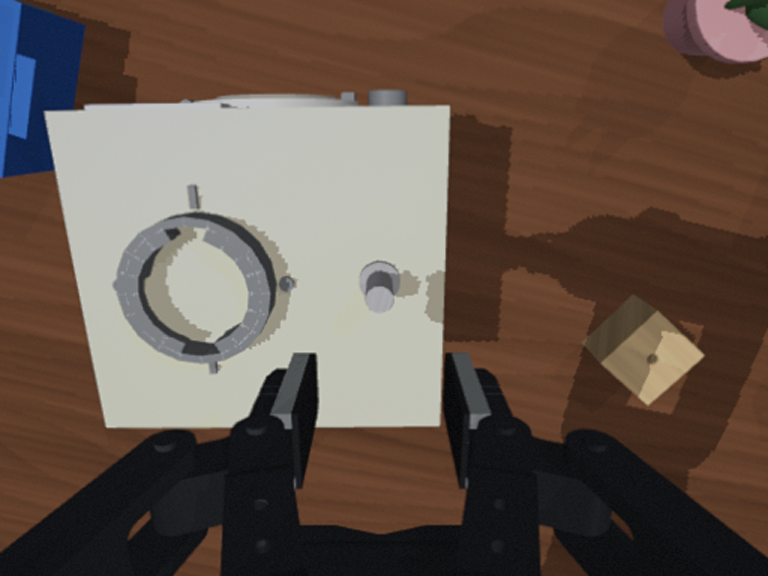

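The pin's collar is seated on the top (pin px (253,175)), the socket is at (132,189), and its ribs and studs are visible.

```bash
python3 - <<'E'
from h import *
c=imaging.camera("wrist")
P=onz(c,np.array([[46,112],[449,105],[440,427],[106,428]])/1.5,.145); print(P)
for i,j in((3,0),(2,1)): d=P[j]-P[i]; print("x-edge",np.linalg.norm(d),np.degrees(np.arctan2(d[1],d[0])))
for i,j in((1,0),(2,3)): d=P[j]-P[i]; print("y-edge",np.linalg.norm(d),np.degrees(np.arctan2(-d[0],d[1])))
S=onz(c,np.array([[193,197],[213,367]])/1.5,.150); d=S[0]-S[1]; print("ribs",S,S.mean(0),np.degrees(np.arctan2(d[1],d[0])))
C=onz(c,np.array([[113,286],[274,290],[195,214],[197,361]])/1.5,.162); print("collar",C, C[:2].mean(0),C[2:].mean(0))
C=onz(c,np.array([[288,284]])/1.5,.148); print("stud",C)
print("pin collar", onz(c,np.array([[380,280]])/1.5,.149), "grip top",onz(c,np.array([[380,299]])/1.5,.177))
o=monitor.get_obs(); w,x,y,z=o["eef_rot"]; print(R.from_quat([x,y,z,w]).as_matrix().round(3),o["q"])
for n in("top","wrist"):
    c=imaging.camera(n)
    for t in("machine","cap","socket"): print(n,t,[(list(p),q) for p,q in find(n,c,t)])
E
```

```text
[[0.59032141 0.29794631 0.145     ]
 [0.63883871 0.11012012 0.145     ]
 [0.46704206 0.06545423 0.145     ]
 [0.4182778  0.25621971 0.145     ]]
x-edge 0.17703138462095086 13.632988516648952
x-edge 0.17750811684019593 14.573829804949161
y-edge 0.19399125500879127 14.483458461198122
y-edge 0.19689952820196507 14.339123324169554
ribs [[0.56742341 0.22109783 0.15      ]
 [0.47700441 0.19855378 0.15      ]] [0.52221391 0.20982581 0.15      ] 14.000037907395567
collar [[0.51669255 0.25050224 0.162     ]
 [0.53393396 0.17202366 0.162     ]
 [0.5624292  0.21513568 0.162     ]
 [0.48566944 0.2042873  0.162     ]] [0.52531325 0.21126295 0.162     ] [0.52404932 0.20971149 0.162     ]
stud [[0.53351987 0.1674241  0.148     ]]
pin collar [[0.54748259 0.12135406 0.149     ]] grip top [[0.54723537 0.12125187 0.177     ]]
[[ 0.971  0.238 -0.003]
 [ 0.238 -0.971 -0.   ]
 [-0.003 -0.001 -1.   ]] [6.16435244e-03 1.35057350e-01 1.61658937e+00 8.86499255e-06
 1.39291131e+00 1.33619729e+00]
top machine [([np.float64(0.5333), np.float64(0.1817), np.float64(-0.0009)], 0.71)]
top cap [([np.float64(0.5025), np.float64(-0.2983), np.float64(-0.0014)], 0.84), ([np.float64(0.491), np.float64(-0.4294), np.float64(0.0028)], 0.68), ([np.float64(0.5331), np.float64(0.1838), np.float64(-0.003)], 0.47)]
top socket [([np.float64(0.5246), np.float64(0.209), np.float64(0.1489)], 0.62), ([np.float64(0.5038), np.float64(-0.2987), np.float64(-0.0022)], 0.39)]
wrist machine [([np.float64(0.5338), np.float64(0.183), np.float64(0.001)], 0.78)]
wrist cap []
wrist socket [([np.float64(0.5232), np.float64(0.2172), np.float64(0.143)], 0.82)]
```

```bash
python3 -m pendant '[[[-10,-50,0,0,40],[-10,-55,0,0,40],[-10,-55,0,0,60],[-10,-55,0,0,60],[-10,-55,0,0,60],[-10,-55,0,0,60],[-10,-55,0,0,60],[-5,-45,0,0,60]]]';python3 -m pendant '[[[0,0,0,0,60],[0,0,0,0,60]]]'
python3 - <<'E'
from h import *
c=imaging.camera("wrist"); save(c,"w7.png",s=1.5)
print(monitor.get_obs()["eef_pos"])
for t in ["cap"]: print(t,[(list(p),q,proj(c,p)[0].round(1).tolist()) for p,q in find("wrist",c,t)])
hsv=cv2.cvtColor(c["img"],cv2.COLOR_RGB2HSV)
m=((hsv[...,1]<40)&(hsv[...,2]>110)).astype(np.uint8)
m[250:]=0
for k in cv2.findContours(m,0,2)[0]:
    if cv2.contourArea(k)>300: print(cv2.contourArea(k),cv2.boundingRect(k),cv2.fitEllipse(k))
E
```

```text
time_s: 12.08
eef_pos: [0.4732, -0.306, 0.254]
eef_rot: [0.0, 0.993, 0.12, 0.0]
wrist_force: [0.7, 0.3, -0.1]
opening: 0.702
time_s: 12.32
eef_pos: [0.4739, -0.3033, 0.2535]
eef_rot: [-0.0, 0.993, 0.12, -0.0]
wrist_force: [0.1, -0.2, -0.1]
opening: 0.703
[ 0.47403925 -0.30278473  0.25364025]
cap [([np.float64(0.5041), np.float64(-0.2968), np.float64(-0.0035)], 0.77, [254.6, 122.5]), ([np.float64(0.4977), np.float64(-0.4327), np.float64(-0.0001)], 0.69, [361.4, 155.1])]
3192.5 (224, 91, 64, 65) ((255.58779907226562, 123.27925109863281), (63.693267822265625, 64.05457305908203), 18.533153533935547)
```

View pics/w7.png

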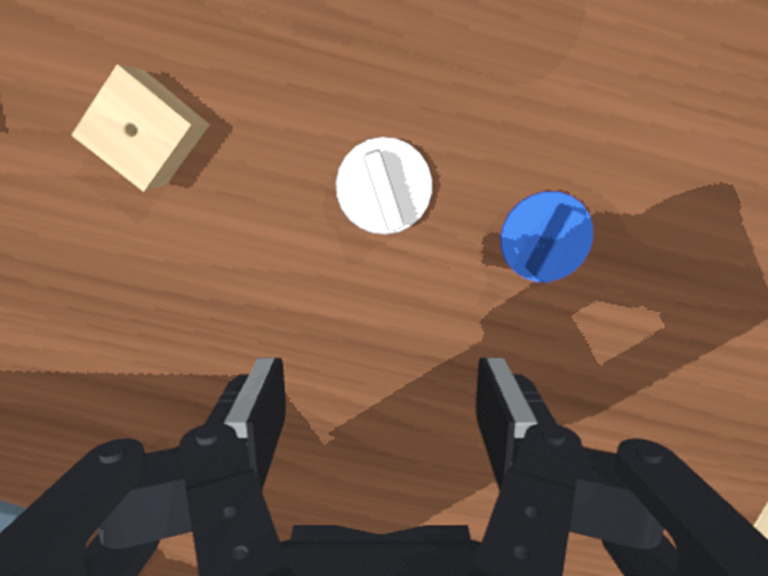

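The white cap is centred at wrist px (256,123), with its handle running from about (249,101) to (265,152). The blue decoy is at (364,158).

```bash
python3 - <<'E'
from h import *
c=imaging.camera("wrist")
print("flange",onz(c,[[255.6,123.3]],.02))
H=onz(c,np.array([[373,152],[397.5,228]])/1.5,.05); d=H[0]-H[1]
print(H,H.mean(0),np.linalg.norm(d),np.degrees(np.arctan2(d[1],d[0])))
# refine: dark seam + edges via gradient: sweep a handle-top template edge strength in a rectified z=.05 view
s=.0004; ctr=np.array([.503,-.298]); n=200
g=(np.arange(n)-n/2)*s; X,Y=np.meshgrid(ctr[0]+g,ctr[1]+g,indexing="ij")
q=proj(c,np.c_[X.ravel(),Y.ravel(),0*X.ravel()+.05]).reshape(n,n,2).astype(np.float32)
im=cv2.remap(cv2.cvtColor(c["img"],cv2.COLOR_RGB2GRAY),q[...,0],q[...,1],cv2.INTER_CUBIC)
cv2.imwrite("pics/rect.png",cv2.resize(im,None,fx=3,fy=3))
ls=cv2.createLineSegmentDetector().detect(cv2.resize(im,None,fx=3,fy=3))[0].reshape(-1,4)/3
for a in ls:
    L=np.hypot(a[2]-a[0],a[3]-a[1])*s
    if L>.02: print(round(L,4),"ang",np.degrees(np.arctan2(a[2]-a[0],a[3]-a[1])).round(1), "ends",ctr+(a[[1,0]]-n/2)*s,ctr+(a[[3,2]]-n/2)*s)
E
```

```text
flange [[ 0.50660431 -0.29667685  0.02      ]]
[[ 0.52981561 -0.28345913  0.05      ]
 [ 0.48317999 -0.31265145  0.05      ]] [ 0.5064978  -0.29805529  0.05      ] 0.05501883704094068 32.04517423322856
0.0523 ang 32.2 ends [ 0.48672358 -0.31563938] [ 0.53101879 -0.2877455 ]
```

```bash
python3 -m pendant '[[[32.5,5.3,-40,9.2,45],[0,0,-50,9.2,45],[0,0,-50,0,45],[0,0,-45,0,45],[0,0,-25,0,45],[0,0,-17.5,0,45],[0,0,0,0,45],[0,0,0,0,45]]]'; python3 -m pendant '[[[0,0,0,0,0],[0,0,0,0,0],[0,0,0,0,0],[0,0,0,0,0],[0,0,0,0,0]]]'
```

```text
time_s: 13.48
eef_pos: [0.5074, -0.299, 0.0276]
eef_rot: [0.001, 0.961, 0.277, 0.001]
wrist_force: [0.4, -0.1, -0.4]
opening: 0.527
time_s: 14.1
eef_pos: [0.5072, -0.2992, 0.0275]
eef_rot: [0.001, 0.961, 0.277, 0.001]
wrist_force: [-0.3, 1.4, 6.3]
opening: 0.123
```

```bash
python3 -m pendant '[[[0,0,20,0,0],[0,0,40,0,0],[0,0,50,0,0],[0,0,50,0,0],[0,0,40,0,0],[0,0,0,0,0]]]'; python3 -m pendant '[[[2,50,0,-9,0],[2,55,0,-9,0],[2,55,0,0,0],[2,55,0,0,0],[2,55,0,0,0],[2,55,0,0,0],[2,55,0,0,0],[0,55,0,0,0]]]';python3 -m pendant '[[[3,50,0,0,0],[0,22,0,0,0],[0,0,0,0,0],[0,0,0,0,0],[0,0,0,0,0]]]'
python3 - <<'E'
from h import *
c=imaging.camera("wrist"); save(c,"w8.png",s=1.5)
o=monitor.get_obs(); print(o["eef_pos"],o["q"])
for t in ["cap","socket","pin"]: print(t,[(list(p),q,proj(c,p)[0].round(1).tolist()) for p,q in find("wrist",c,t)])
E
```

```text
time_s: 14.85
eef_pos: [0.5082, -0.3, 0.2318]
eef_rot: [0.004, 0.961, 0.277, 0.002]
wrist_force: [-0.3, -1.0, -0.9]
opening: 0.125
time_s: 15.85
eef_pos: [0.5194, 0.1383, 0.2255]
eef_rot: [-0.0, 0.992, 0.124, -0.001]
wrist_force: [0.5, 0.1, -0.7]
opening: 0.126
time_s: 16.48
eef_pos: [0.5234, 0.2074, 0.2261]
eef_rot: [0.0, 0.992, 0.123, -0.0]
wrist_force: [-0.8, -0.2, -1.7]
opening: 0.131
[0.5235027  0.20739895 0.22617281] [ 1.66543070e-01  1.59220459e-01  1.64249322e+00 -1.73748375e-04
  1.34022489e+00  1.49119672e+00]
cap [([np.float64(0.5227), np.float64(0.2065), np.float64(0.1952)], 0.79, [254.8, 226.2])]
socket []
pin [([np.float64(0.5485), np.float64(0.1207), np.float64(0.1138)], 0.65, [365.9, 179.1])]
```

View pics/w8.png

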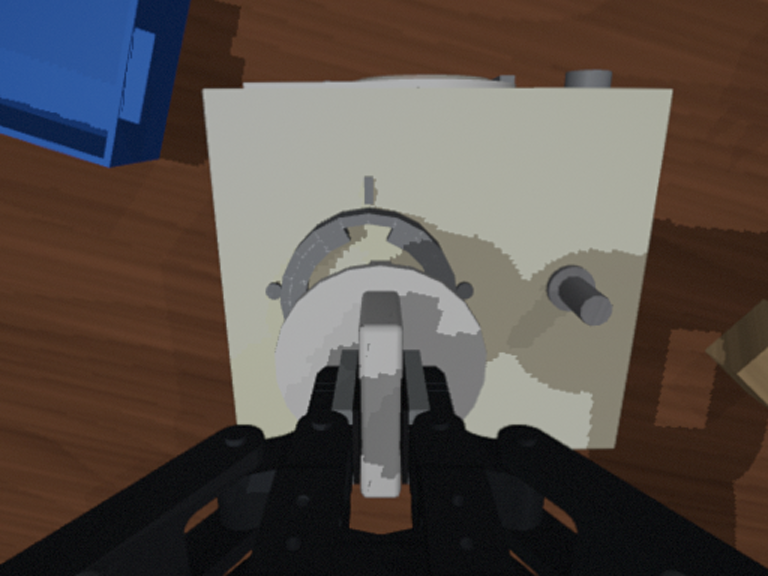

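The cap is level in the jaws with its handle at px (254,260). The studs at (183,194) and (311,193) and the rib at (246,127) show the socket slightly to the +y side.

```bash
python3 - <<'E'
from h import *
c=imaging.camera("wrist"); p=monitor.get_obs()["eef_pos"]
for z in(.146,.149): S=onz(c,np.array([[274,291],[466,290]])/1.5,z); d=S[0]-S[1]; print("studs",z,S.mean(0),np.linalg.norm(d),np.degrees(np.arctan2(-d[0],d[1])))
Rb=onz(c,np.array([[369,177],[370,203]])/1.5,.149); print("rib",Rb)
P=onz(c,np.array([[203,89],[672,89],[615,447]])/1.5,.145); d=P[0]-P[1]; print(np.degrees(np.arctan2(-d[0],d[1])),np.linalg.norm(d))
C=onz(c,np.array([[281,285],[458,285],[369,208]])/1.5,.162); print("collar",C)
a=np.linspace(0,2*np.pi,180)
t=p+[0,0,-.0275+.02]; q=proj(c,np.c_[t[0]+.036*np.cos(a),t[1]+.036*np.sin(a),t[2]+0*a])*1.5; print("flange pred",q.min(0),q.max(0),"obs col 275..487 top 262")
H=onz(c,np.array([[381,326],[379.5,495]])/1.5,p[2]-.0275+.05); d=H[0]-H[1]; print("handle",H.mean(0)-p,np.linalg.norm(d),np.degrees(np.arctan2(d[1],d[0])))
print("hole+95", onz(c,np.array([[575,290]])/1.5,.149))
E
```

```text
studs 0.146 [0.52411535 0.21309374 0.146     ] 0.09099286471803444 14.505430197100452
studs 0.149 [0.52512778 0.21328071 0.149     ] 0.08976536420703089 14.505430197100436
rib [[0.57575736 0.22615468 0.149     ]
 [0.56484918 0.22301981 0.149     ]]
14.312168029126385 0.19936085442576623
collar [[0.52243404 0.25249095 0.162     ]
 [0.54144444 0.17730093 0.162     ]
 [0.56475154 0.22315793 0.162     ]]
flange pred [272.51250638 262.37040538] [487.71515975 456.24794877] obs col 275..487 top 262
handle [2.16071103e-04 6.77292650e-06 2.25000000e-02] 0.05399852828180578 13.740882913754614
hole+95 [[0.54890937 0.12015922 0.149     ]]
```

```bash
python3 -m pendant '[[[1,5.8,0,0.5,0],[0,0,-15,0,0],[0,0,-15,0,0],[0,0,-6,0,0],[0,0,0,0,0]]]'; python3 -m pendant '[[[0,0,-4,0,0],[0,0,0,0,0]]]';python3 -m pendant '[[[0,0,-4,0,0],[0,0,0,0,0]]]'
```

```text
time_s: 17.35
eef_pos: [0.5239, 0.2142, 0.1892]
eef_rot: [0.0, 0.992, 0.128, -0.001]
wrist_force: [0.2, -0.8, -0.6]
opening: 0.123
time_s: 17.6
eef_pos: [0.5245, 0.2143, 0.1863]
eef_rot: [-0.0, 0.992, 0.128, 0.0]
wrist_force: [-0.2, -0.0, -1.3]
opening: 0.127
time_s: 17.85
eef_pos: [0.5242, 0.2143, 0.182]
eef_rot: [0.0, 0.992, 0.128, -0.0]
wrist_force: [1.1, 0.1, -0.3]
opening: 0.126
```

```bash
python3 -m pendant '[[[0,-0.7,-4,0,0],[0,0,0,0,0]]]';python3 -m pendant '[[[0,0,-3,0,0],[0,0,0,0,0]]]';python3 -m pendant '[[[0,0,-2,0,0],[0,0,0,0,0]]]'
```

```text
time_s: 18.1
eef_pos: [0.5242, 0.2135, 0.1778]
eef_rot: [0.0, 0.992, 0.128, -0.0]
wrist_force: [0.1, -0.4, -0.3]
opening: 0.126
time_s: 18.35
eef_pos: [0.5242, 0.2136, 0.1749]
eef_rot: [0.0, 0.992, 0.128, -0.0]
wrist_force: [-0.4, -0.3, -0.7]
opening: 0.128
time_s: 18.6
eef_pos: [0.5246, 0.2137, 0.1745]
eef_rot: [0.0, 0.992, 0.128, 0.0]
wrist_force: [-3.1, -0.9, 7.0]
opening: 0.125
```

It's fully down at the predicted height (TCP z 0.1745). I'm easing the push and turning clockwise in checked stages.

```bash
python3 -m pendant '[[[0,0,-0.5,0,0],[0,0,1.8,0,0],[0,0,0,-5,0],[0,0,0,-5,0],[0,0,0,-5,0],[0,0,0,0,0]]]'; python3 -m pendant '[[[0,0,0,-5,0],[0,0,0,-5,0],[0,0,0,-5,0],[0,0,0,0,0]]]'
```

```text
time_s: 19.35
eef_pos: [0.5245, 0.2136, 0.1745]
eef_rot: [0.0, 1.0, -0.002, 0.0]
wrist_force: [0.8, -0.2, 0.3]
opening: 0.123
time_s: 19.85
eef_pos: [0.5244, 0.2136, 0.1745]
eef_rot: [0.0, 0.991, -0.132, -0.0]
wrist_force: [-0.6, -0.3, 0.2]
opening: 0.126
```

```bash
python3 -m pendant '[[[0,0,0,-5,0],[0,0,0,-5,0],[0,0,0,-5,0],[0,0,0,0,0],[0,0,0,0,0],[0,0,0,0,0]]]'
python3 - <<'E'
from h import *
c=imaging.camera("wrist"); save(c,"w9.png",s=1.5)
o=monitor.get_obs(); p=o["eef_pos"]; print(o)
for t in ["cap","socket","pin","pin_hole"]: print(t,[(list(p),q,proj(c,p)[0].round(1).tolist()) for p,q in find("wrist",c,t)])
E
```

```text
time_s: 20.6
eef_pos: [0.5244, 0.2136, 0.1745]
eef_rot: [-0.0, 0.965, -0.261, -0.0]
wrist_force: [-0.1, 0.2, -0.7]
opening: 0.126
{'time_s': 20.65, 'q': array([1.77262861e-01, 2.18376885e-01, 1.68272418e+00, 6.71460494e-06,
       1.24049377e+00, 2.27572780e+00]), 'dq': array([-0.00062773,  0.00126235, -0.00035987, -0.00094664,  0.00127905,
        0.00755098]), 'joint_efforts': array([ 2.05210730e-02, -4.48288465e+01, -3.35218441e+01,  1.20315384e-02,
        2.83683208e-02, -1.91318861e-02]), 'eef_pos': array([0.52443874, 0.21362698, 0.17454628]), 'eef_rot': array([-2.40577883e-06,  9.65396868e-01, -2.60785137e-01, -2.34302725e-06]), 'wrist_force': array([-0.27314911, -0.83550753, -0.32600745]), 'torque': array([-0.03978612, -0.00175473, -0.03808793]), 'opening': 0.1254737123607913}
cap [([np.float64(0.5246), np.float64(0.2147), np.float64(0.1459)], 0.95, [252.0, 226.7])]
socket []
pin [([np.float64(0.5502), np.float64(0.1214), np.float64(0.1152)], 0.66, [366.7, 97.8])]
pin_hole []
```

View pics/w9.png

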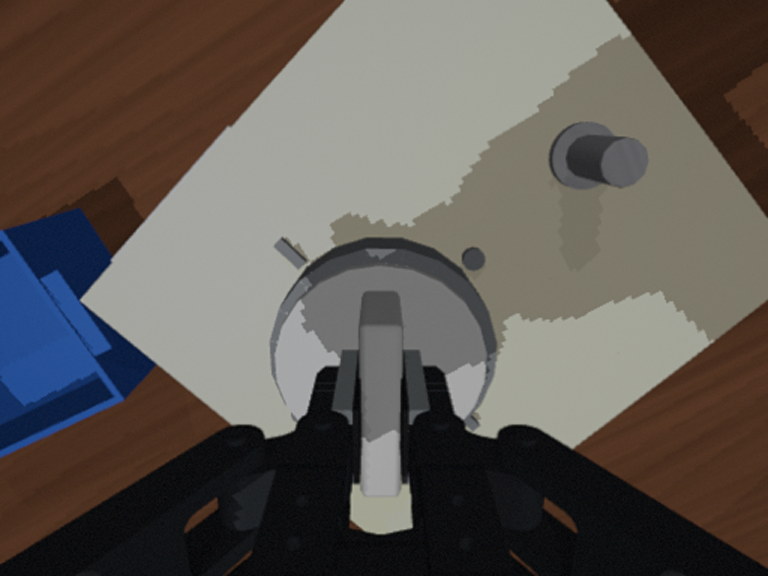

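The cap is seated with its handle midway between the rib at (193,167) and the stud at (315,172). The pin is home at (395,105).

```bash
python3 -c "
from bench import order
print(order.hand_in())"
```

```text
the job is handed in; nothing more can be done
None
```

I put the mute pin in the machine's hole and let go of it. I then seated the filler cap in the socket, turned it clockwise half-way and handed the job in at about 21 s. The gripper was still holding the cap; no verdict came back.

- **Pin:** it met firm resistance at the height calculated for fully home (TCP z 0.1547). In the last picture its collar lies flat on the machine's top and nothing touches it.
- **Cap:** it reached the bottom at the height calculated for fully down (TCP z 0.1745), with the handle in line with the ribs to about 0.5°. I then turned it about 45°, to roughly 44.5° from the ribs by the measured yaw. No notable force showed in the readings during the turn, and the handle ended midway between rib and stud. The gripper opening (0.125) showed it still holding the handle at hand-in.
- **Bystanders:** the arm never went near the basket, the iron or the pot. I did not measure their positions again at the end.
- **Disagreements:** the networks put the socket's y between 0.209 and 0.2185. I used 0.2132, from the two studs and the 95 mm distance to the pin hole, and the cap went in with almost no side force. While being carried, the pin sat about 1 mm off the jaw centre in x, which I allowed for in part when inserting it.

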